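# Press a bottle stopper home by three clicks of the ratchet press and hold it

### The arm

A 6-joint arm with a two-finger parallel gripper is mounted at the origin on the work surface. World frame = base frame: x ahead of the robot, y to its left, z up, the work surface at z = 0. Lengths are in m, angles in rad, forces in N, time in s.
With the tool pointing down it reaches from about 0.375 to 0.9 m from the base axis. Payload 3.1 kg.
Tool frame: the origin (TCP) lies between the finger pads; the fingertips stand 11 mm ahead of it and the grasp point (between the pads) lies 8 mm behind it; z points along the fingers, y is the direction in which the jaws open and shut (so a half turn about z gives the same grasp; the last joint's range is limited). The gripper opens to 85 mm and grips with 20 to 120 N. Pads are 22 mm wide; open, the fingers measure 114 mm over their backs; the gripper's body (76 mm by 85 mm) begins 54 mm behind the grasp point. The pads swing forward as they close: fully open they stand 13 mm farther back than shut.
Start: joints at [-1.312, 0.527, 1.433, -0, 1.181, -0.178], TCP at [0.265, -0.566, 0.242] pointing down, gripper open.
Joint ranges: [-3.08, 3.08], [-0.75, 2.2], [0.22, 2.44], [-1.43, 4.57], [0, 2.65], [-2.85, 2.85]. Speed limits (rad/s): [2.79, 2.79, 3.14, 3.14, 3.14, 3.14].

### API

Orientations are given as a unit quaternion [x, y, z, w].
In Python, from station import manip gives the robot as it stands.
- The arm moves only by the tool move_arm, never from a script. Its argument "deltas" is a list of rows, each a list of 5 numbers: the shift along the tool's x, y, z in units of 40 cm (1.0 is 40 cm), then the turn about the tool's z in units of 0.5 rad (1.0 is 0.5 rad), then the opening in per cent of the stroke, from 0 (shut) to 100 (fully open). In form: [[x, y, z, twist, grip], ...]. A call has exactly 8 rows; each row is the pose to reach, as a shift and turn from the pose commanded when the call began, along the tool's axes at that moment; what a row does not reach only later rows make up. A row lasts 1/12 s, in which the tool goes at most 41.7 mm and 7.16 degrees, less where a joint would pass 70% of its speed; a pose out of reach is approached as far as the arm can. A call with a number of a shift or a turn outside -1 to 1 is refused whole. A call with a gripper value outside its range is refused whole. The fingers move at their own pace and stop on an object; "force" is the grip in N (left out, the last holds). Time passes only in rows, so rows that repeat a pose let the fingers close, or fill a call up. It gives the time, the measured TCP pose, the force and the opening at its end, in the units of the state.
- manip.sense(): the state, without advancing time (a new reading comes with each control period).
- manip.snapshot(name): name is "side" or "top"; returns (picture, depth): 480x640x3 uint8, red, green, blue; 480x640 float32, m along the optical axis (not along the pixel's ray), 0 where there is no reading.
- manip.get_calibration(name): a dict with "vfov" (degrees; the focal length in pixels is half the picture's height over the tangent of half this angle, whatever the lens; pixels are square), "cx", "cy" (the principal point, pixels), "D" ([k1, k2, p1, p2, k3] as OpenCV has them; the pictures are not rectified), "pose" (4x4, takes a point from camera to world coordinates). Camera axes: x right, y down, z forward; pixel columns grow to the right and rows downward; lengths in m; the calibration is good to about 2 mm. A picture is of the moment at which its call begins. get_calibration takes no time and is no camera call.
- manip.sign_off(): hands the job in, once; it reports no verdict.
The state is a dict: "t": time; "q": joint angles; "qd": joint speeds; "tau": joint torques, N m; "tcp_pos": TCP position; "tool_rot": TCP orientation; "force": force on the tool from outside, world axes, zero at the start; "ft_torque": the same for the moment, N m; "finger_gap": opening from 0.0 (shut) to 1.0 (fully open).
Only numpy, scipy, OpenCV 4.12 (cv2) and the standard library are available. Lean on these libraries where they do the work, as an engineer would, in place of code of your own. Each camera call takes 0.05 s, during which the arm holds its last target.

### The job

The bottle standing in the bench press has its rubber stopper set loosely in the neck. Bring the press lever down until you feel the ram meet the stopper, then press on by exactly three ratchet clicks, no more, which seats it. Finish while still holding the lever down there, so that I can put the crimp seal on: lever and stopper spring back if let go. Keep the bottle upright in the press and leave everything else on the bench where it is.

Things in the scene. Friction and masses are not known exactly. Their poses are not given: they have to be found in the camera images.
- press: fixed bench press: grey base 210 x 130 x 15 mm, steel column 280 mm high at the back, white head 240 mm high, vertical ram; turned by up to 0.3 rad. Origin on the table under the ram's axis, x axis points from the ram back to the column, y left, z up. The lever, with a 130 mm toothed ratchet disc under a spring pawl, is on its right (-y) side; its handle points to -x, towards the robot
- lever (a joint): lever angle in rad about a level axis along the press's y: 0 = parked, handle 42 degrees above level; grows as the handle goes down, stop at 1.09. A click is a tooth crest passing the pawl: crests at 0.11, 0.22, .. 0.99 (21 mm of handle travel each); best rest is midway between two. 0.11 rad lowers the ram 3.3 mm. A return spring always lifts it to 0, back over the clicks
- grip (a point): centre of the lever's handle, a red sleeve turning freely on a level bar, 24 mm thick, 90 mm long along the press's y axis, 190 mm from the lever's axis; 327 mm above the table when parked. Pressed square to the lever it takes about 6 N on average before the touch, 4 to 6 N more after it; the teeth make this swing 1.5 to 3 N either way: it grows from midway between two crests and drops as the crest goes by
- lever_hinge (a point): point on the lever's turning axis in line with the middle of the handle; in the press frame 30 mm behind (+x) and 62 mm right (-y) of its origin, 200 mm above the table
- ram_foot (a point): centre of the flat white underside of the ram's foot, 30 mm across; 134 mm above the table with the lever parked, sinks 30 mm per rad of lever. It always meets the stopper 0.7 of the way from one tooth crest to the next, so the first click to count comes 0.3 of a click (6 mm at the handle) after the touch
- nest (a point): centre of the bottle place on the press base, 15 mm above the table, within six locating pins 9 mm high
- bottle_tall: clear bottle of amber medium, 50 mm across, 113.3 mm from its underside (origin) to the top of its grey rubber stopper before pressing, z up. The stopper, 31 mm wide, stands 9.3 mm short of home, resists with 20 N at the touch to 32 N at home and springs back. One of the three bottles is in the press, the others wait on the tray; which one changes
- bottle_mid: clear bottle of red medium, 50 mm across, 106.7 mm from its underside (origin) to the top of its grey rubber stopper before pressing, z up. The stopper, 31 mm wide, stands 9.3 mm short of home, resists with 20 N at the touch to 32 N at home and springs back. One of the three bottles is in the press, the others wait on the tray; which one changes
- bottle_short: clear bottle of pale yellow medium, 50 mm across, 100.1 mm from its underside (origin) to the top of its grey rubber stopper before pressing, z up. The stopper, 31 mm wide, stands 9.3 mm short of home, resists with 20 N at the touch to 32 N at home and springs back. One of the three bottles is in the press, the others wait on the tray; which one changes
- rack_tray: fixed low aluminium tray 170 x 90 mm with a white pad 15 mm above the table, left of the press; holds the two other bottles
- cap_box: fixed open white box 120 x 90 x 35 mm of crimp caps, right of the press; origin under its middle
- crimper: loose hand crimping pliers with blue handles, 220 mm long and about 42 mm high, lying right of the press; origin under its middle; leave alone
- beaker: loose glass beaker 72 mm across, 95 mm high; origin under its middle; leave alone
- dishes: loose stack of four petri dishes 91 mm across, 60 mm high; origin under its middle; leave alone
- marker: loose marker pen 130 mm long, 13 mm thick; leave alone
- canister: loose steel canister 94 mm across, 192 mm high; origin under its middle; leave alone
Not all that is in view belongs to the job. Leave any turquoise look-alike of the bottle_tall alone.

How it is judged:
On the way, in this order (a step that is already met when the one before it is completed fails the run):
1. the ram meets the stopper, before the first click (((horizontal distance between bottle_tall and nest below 0.012 m and contact force between ram and bottle_tall above 2 N) or (horizontal distance between bottle_mid and nest below 0.012 m and contact force between ram and bottle_mid above 2 N) or (horizontal distance between bottle_short and nest below 0.012 m and contact force between ram and bottle_short above 2 N)) and ((horizontal distance between bottle_tall and nest below 0.012 m and value of joint lever between 0.165 and 0.2365 rad) or (horizontal distance between bottle_mid and nest below 0.012 m and value of joint lever between 0.385 and 0.4565 rad) or (horizontal distance between bottle_short and nest below 0.012 m and value of joint lever between 0.605 and 0.6765 rad))).
2. three clicks further, the lever pressed by the robot (((horizontal distance between bottle_tall and nest below 0.012 m and contact force between ram and bottle_tall above 5 N) or (horizontal distance between bottle_mid and nest below 0.012 m and contact force between ram and bottle_mid above 5 N) or (horizontal distance between bottle_short and nest below 0.012 m and contact force between ram and bottle_short above 5 N)) and contact force between any of the fingers, the arm and lever above 2 N and ((horizontal distance between bottle_tall and nest below 0.012 m and value of joint lever between 0.4455 and 0.5445 rad) or (horizontal distance between bottle_mid and nest below 0.012 m and value of joint lever between 0.6655 and 0.7645 rad) or (horizontal distance between bottle_short and nest below 0.012 m and value of joint lever between 0.8855 and 0.9845 rad))), for 0.2 s.
At the end, for the whole second after the job is handed in: lever still, 3.05 to 3.95 clicks past the last tooth crest before the ram met the stopper; robot pressing it with over 2 N and ram on the stopper with over 5 N; bottle upright (0.06 rad) in its nest (12 mm), other loose things within 15 mm of their start (all of step 2 and velocity of joint lever between -0.05 and 0.05 rad/s and ((horizontal distance between bottle_tall and nest below 0.012 m and angle between bottle_tall's own z axis and vertical below 0.06 rad) or (horizontal distance between bottle_mid and nest below 0.012 m and angle between bottle_mid's own z axis and vertical below 0.06 rad) or (horizontal distance between bottle_short and nest below 0.012 m and angle between bottle_short's own z axis and vertical below 0.06 rad)) and (horizontal distance between bottle_tall and nest below 0.012 m or distance of bottle_tall from where it was at the start of the episode below 0.015 m) and (horizontal distance between bottle_mid and nest below 0.012 m or distance of bottle_mid from where it was at the start of the episode below 0.015 m) and (horizontal distance between bottle_short and nest below 0.012 m or distance of bottle_short from where it was at the start of the episode below 0.015 m) and distance of each of crimper, beaker, dishes, marker, canister from where it was at the start of the episode below 0.015 m); the arm keeps its last pose, push and grip.
It fails at once if a fourth click: the stopper pressed too deep ((horizontal distance between bottle_tall and nest below 0.012 m and value of joint lever between 0.561 and 2.31 rad) or (horizontal distance between bottle_mid and nest below 0.012 m and value of joint lever between 0.781 and 2.53 rad) or (horizontal distance between bottle_short and nest below 0.012 m and value of joint lever between 1.001 and 2.75 rad)).
It fails at once if a bottle knocked over or lifted out of place (angle between any of bottle_tall, bottle_mid, bottle_short's own z axis and vertical above 0.35 rad or distance of any of bottle_tall, bottle_mid, bottle_short from where it was at the start of the episode above 0.03 m).
It fails at once if a bystander moved (distance of any of crimper, beaker, dishes, marker, canister from where it was at the start of the episode above 0.03 m).
It also fails if it takes over 64 s, if anything falls off the work surface, if the arm or the gripper's body presses on something with over 40 N, if the wrist force passes 120 N, or if a joint passes its speed limit or range.

## Working session

There is one attempt and no reset: what is moved stays moved. The work goes in short steps, Python scripts to look and compute and a tool call to move; the robot and the scene stay as the last step left them, time stands still between calls to the robot, and variables do not carry over. Pictures are saved under pics/ and viewed, and the job is handed in when it is done.

Besides the shell and the picture viewer there is one more tool, called after "Emit:" as name(argument=value, ...), one argument or row to a line, values as JSON. move_arm: Moves the arm, as the interface text tells. Its arguments: {"type":"object","properties":{"deltas":{"type":"array","items":{"type":"array","items":{"type":"number"}}},"force":{"type":"number"}},"required":["deltas"]}

```bash
ls; mkdir -p pics
python3 - <<'E'
from station import manip
import cv2,numpy as np
s=manip.sense();print(s)
for n in("side","top"):
    p,d=manip.snapshot(n);cv2.imwrite(f"pics/{n}0.png",p[:,:,::-1]);np.save(f"pics/{n}0.npy",d);np.save(f"pics/{n}0c.npy",p)
    c=manip.get_calibration(n);print(n,c)
E
```

```text
pics
{'t': 0.0, 'q': array([-1.31149655e+00,  5.28480671e-01,  1.43390393e+00,  3.41562492e-05,
        1.18138103e+00, -1.78511881e-01]), 'qd': array([ 0.00131811,  0.00065419,  0.00040769, -0.0001159 ,  0.0011493 ,
       -0.00067064]), 'tau': array([ 9.34997151e-04, -4.42340863e+01, -1.78023899e+01, -2.34655254e-04,
        8.52475612e-03, -5.41406237e-06]), 'tcp_pos': array([ 0.26482336, -0.56536299,  0.24132416]), 'tool_rot': array([ 9.76136481e-01,  2.17155220e-01, -2.80960320e-05, -1.08623936e-03]), 'force': array([-0.64820457,  0.14569973, -0.15728186]), 'ft_torque': array([ 0.0647232 ,  0.03554262, -0.00097399]), 'finger_gap': 0.9990688357480703}
side {'vfov': 57.85479044381522, 'cx': 326.0575296110486, 'cy': 243.95156972942922, 'D': array([-0.00668315,  0.        ,  0.        ,  0.        ,  0.        ]), 'pose': array([[-0.9584394 , -0.20385036,  0.19959697,  0.35441185],
       [-0.28437369,  0.62639565, -0.7257824 ,  0.75274228],
       [ 0.02292433, -0.75237857, -0.65833195,  0.88634855],
       [ 0.        ,  0.        ,  0.        ,  1.        ]])}
top {'vfov': 53.12682673733556, 'cx': 320.71920612718975, 'cy': 231.0297320153037, 'D': array([-0.00176178,  0.        ,  0.        ,  0.        ,  0.        ]), 'pose': array([[ 0.0136371 , -0.99868186,  0.04948302,  0.51619043],
       [-0.99972313, -0.01456691, -0.01847865, -0.02726974],
       [ 0.01917511, -0.04921733, -0.99860401,  1.39644461],
       [ 0.        ,  0.        ,  0.        ,  1.        ]])}
```

View pics/side0.png

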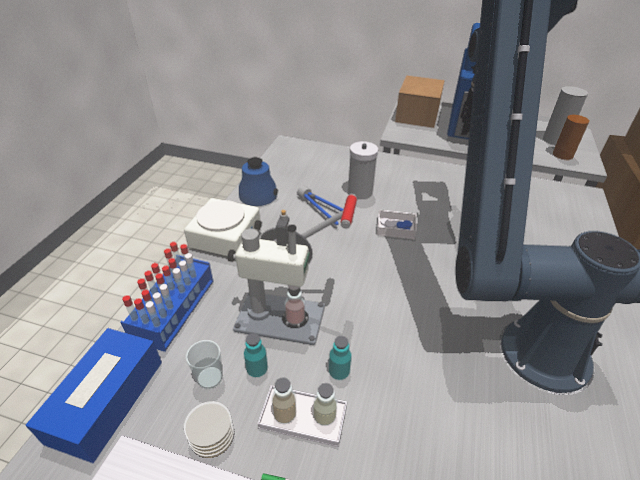

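View pics/top0.png

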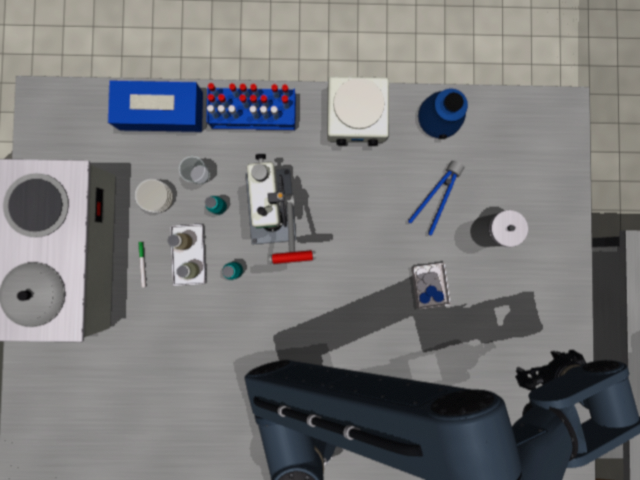

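Side view: the press is at (275,275), its red handle at (349,209), and its bottle at (294,307). The tray bottles are at (284,402) and (325,405), with turquoise decoys at (255,357) and (340,358). Next I'll enlarge the three candidate bottles and measure the handle.

```bash
cat > h.py <<'E'
import numpy as np,cv2
from station import manip
def K(c):
    f=240/np.tan(np.radians(c["vfov"]/2));return np.array([[f,0,c["cx"]],[0,f,c["cy"]],[0,0,1.]])
def rays(n,uv):
    c=manip.get_calibration(n);p=cv2.undistortPoints(np.array(uv,float).reshape(-1,1,2),K(c),c["D"]).reshape(-1,2)
    P=c["pose"];r=np.c_[p,np.ones(len(p))]@P[:3,:3].T
    return P[:3,3],r
def onz(n,uv,z):
    o,r=rays(n,uv);return o+r*((z-o[2])/r[:,2])[:,None]
def pts(n,uv,d):
    o,r=rays(n,uv);return o+r*np.array(d).reshape(-1,1)
def proj(n,X):
    c=manip.get_calibration(n);P=np.linalg.inv(c["pose"]);rv=cv2.Rodrigues(P[:3,:3])[0]
    return cv2.projectPoints(np.array(X,float).reshape(-1,1,3),rv,P[:3,3],K(c),c["D"])[0].reshape(-1,2)
E
python3 - <<'E'
from h import *
for n in("side","top"):
    p=np.load(f"pics/{n}0c.npy");d=np.load(f"pics/{n}0.npy")
    h=cv2.cvtColor(p,cv2.COLOR_RGB2HSV)
    m=(((h[...,0]<6)|(h[...,0]>174))&(h[...,1]>170)&(h[...,2]>90)).astype(np.uint8)
    N,l,st,ce=cv2.connectedComponentsWithStats(m)
    b=(330,370,190,230) if n=="side" else (265,320,245,268)
    for i in range(1,N):
        if b[0]<ce[i][0]<b[1] and b[2]<ce[i][1]<b[3] and st[i,4]>20:
            v,u=np.nonzero(l==i);print(n,st[i],ce[i],cv2.minAreaRect(np.c_[u,v].astype(np.float32)))
            X=pts(n,np.c_[u,v],d[v,u]);print(np.median(X,0),X.min(0),X.max(0), np.linalg.eigh(np.cov(X.T))[1][:,2])
            rr=cv2.minAreaRect(np.c_[u,v].astype(np.float32))
            print(onz(n,[rr[0]],.327 ), onz(n,cv2.boxPoints(rr),.327))
p=np.load("pics/side0c.npy")
cv2.imwrite("pics/crop1.png",cv2.resize(p[210:440,200:370,::-1],None,fx=2.6,fy=2.6,interpolation=cv2.INTER_CUBIC))
p=np.load("pics/top0c.npy")
cv2.imwrite("pics/crop2.png",cv2.resize(p[145:275,235:345,::-1],None,fx=4.5,fy=4.5,interpolation=cv2.INTER_CUBIC))
E
```

```text
side [342 196  14  24 175] [348.89142857 207.29714286] ((349.0294189453125, 207.3823699951172), (8.48874568939209, 24.01102638244629), 14.03624439239502)
[0.50785432 0.01964828 0.3389242 ] [ 0.49685135 -0.02252341  0.33498484] [0.51890754 0.06135973 0.34187214] [-0.08397552  0.99646254  0.00324234]
[[0.51084952 0.00515423 0.327     ]] [[ 0.51567311  0.04625345  0.327     ]
 [ 0.52526459 -0.04059662  0.327     ]
 [ 0.50571043 -0.03863345  0.327     ]
 [ 0.49746075  0.04764566  0.327     ]]
top [272 251  41  12 360] [291.79722222 256.69444444] ((291.86138916015625, 256.6138610839844), (9.353349685668945, 39.801490783691406), 84.2894058227539)
[0.51087781 0.01563698 0.33779143] [ 0.49902329 -0.02846988  0.32772497] [0.5243029  0.05987402 1.39644461] [ 0.00452731 -0.0524225   0.99861473]
[[0.51132149 0.0163082  0.327     ]] [[ 0.51664014  0.06138194  0.327     ]
 [ 0.52664753 -0.02644144  0.327     ]
 [ 0.50599688 -0.02881262  0.327     ]
 [ 0.4960391   0.05893546  0.327     ]]
```

View pics/crop1.png

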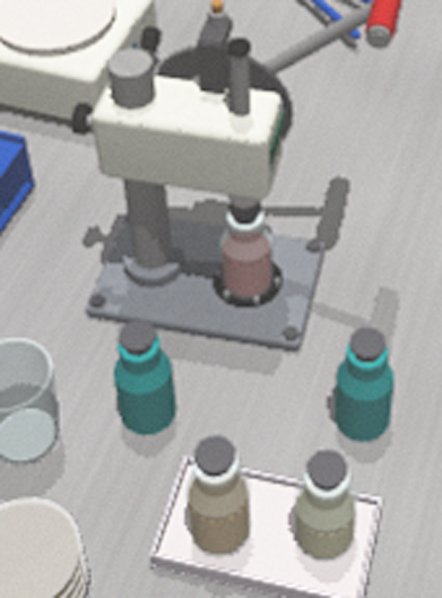

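View pics/crop2.png

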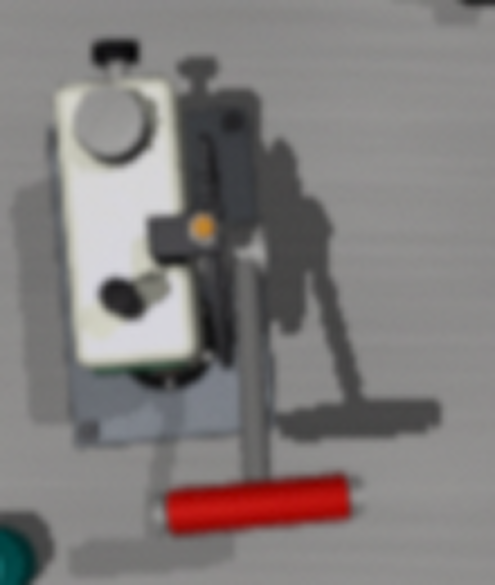

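Three bottles could be the one in the press. The one at side (294,307) stands in the nest with red medium, so it is bottle_mid. The tray holds amber at (284,402) and pale yellow at (325,405), and the turquoise ones at (255,357) and (340,358) are decoys; the crop confirms this.

For bottle_mid the touch is at 0.407 rad, the clicks are at 0.44, 0.55 and 0.66, and the target is 0.715. I'll grip the sleeve about 28 mm to the -y side of the rod, with the jaws along press x.

Emit:
move_arm(
  deltas=[
    [0, 0, -0.1, -0.12, 70],
    [0, 0, -0.2, -0.25, 70],
    [0, 0, -0.3, -0.4, 70],
    [0, 0, -0.4, -0.5, 70],
    [0, 0, -0.5, -0.65, 70],
    [0, 0, -0.55, -0.8, 70],
    [0, 0, -0.55, -0.9, 70],
    [0, 0, -0.55, -1.0, 70],
  ],
)

```text
t: 0.77
tcp_pos: [0.2651, -0.5664, 0.4645]
tool_rot: [0.891, 0.453, -0.0, 0.002]
force: [-0.3, -0.8, 0.2]
finger_gap: 0.699
```

```bash
cat >> h.py <<'E'
from scipy.spatial.transform import Rotation as R
YAW=0.1
XH=np.array([np.cos(YAW),np.sin(YAW),0]);YH=np.array([-np.sin(YAW),np.cos(YAW),0])
H0=np.array([.510,.017,.327]); 
def to(T):
    s=manip.sense();M=R.from_quat(s["tool_rot"]).as_matrix()
    d=M.T@(np.array(T)-s["tcp_pos"]);y=np.arctan2(M[1,1],M[0,1])
    e=(YAW-y+np.pi/2)%np.pi-np.pi/2
    print("t",s["t"].__round__(2),"tcp",s["tcp_pos"].round(4),"F",s["force"].round(1),"gap",round(s["finger_gap"],3),"delta units",(d/.4).round(4),"twist units",round(-e/.5,3))
def th(): 
    pass
E
python3 -c "
from h import *
to(H0-.028*YH+[0,0,.12])"
```

```text
t 0.77 tcp [ 0.2651 -0.5664  0.4645] F [-0.3 -0.8  0.2] gap 0.699 delta units [ 1.487  -0.3187  0.0388] twist units -1.461
```

Emit:
move_arm(
  deltas=[
    [0.09, -0.02, 0, -0.12, 70],
    [0.18, -0.04, 0, -0.25, 70],
    [0.27, -0.06, 0, -0.37, 70],
    [0.36, -0.08, 0, -0.5, 70],
    [0.45, -0.1, 0, -0.62, 70],
    [0.54, -0.12, 0, -0.75, 70],
    [0.63, -0.14, 0, -0.87, 70],
    [0.72, -0.155, 0, -1.0, 70],
  ],
)

```text
t: 1.43
tcp_pos: [0.3854, -0.295, 0.462]
tool_rot: [0.752, 0.66, 0.0, -0.001]
force: [1.2, -1.8, 0.0]
finger_gap: 0.702
```

```bash
python3 -c "
from h import *
to(H0-.028*YH+[0,0,.12])"
```

```text
t 1.43 tcp [ 0.3854 -0.295   0.462 ] F [ 1.2 -1.8  0. ] gap 0.702 delta units [0.7458 0.2235 0.0378] twist units -0.461
```

Emit:
move_arm(
  deltas=[
    [0.1, 0.03, 0, -0.06, 70],
    [0.2, 0.06, 0, -0.12, 70],
    [0.3, 0.09, 0, -0.18, 70],
    [0.4, 0.12, 0, -0.25, 70],
    [0.5, 0.15, 0, -0.32, 70],
    [0.6, 0.18, 0, -0.38, 70],
    [0.68, 0.205, 0, -0.42, 70],
    [0.745, 0.224, 0.03, -0.46, 70],
  ],
)

```text
t: 2.1
tcp_pos: [0.5152, -0.011, 0.452]
tool_rot: [0.671, 0.742, 0.001, 0.002]
force: [0.0, -0.5, 0.8]
finger_gap: 0.706
```

Run:
```python
from h import *
to(H0-.028*YH+[0,0,-.006])
for n in("side","top"):
    p,d=manip.snapshot(n);cv2.imwrite(f"pics/{n}1.png",p[:,:,::-1])
```

```text
t 2.1 tcp [ 0.5152 -0.011   0.452 ] F [ 0.  -0.5  0.8] gap 0.706 delta units [ 0.0013 -0.0075  0.3274] twist units 0.001
```

View pics/side1.png

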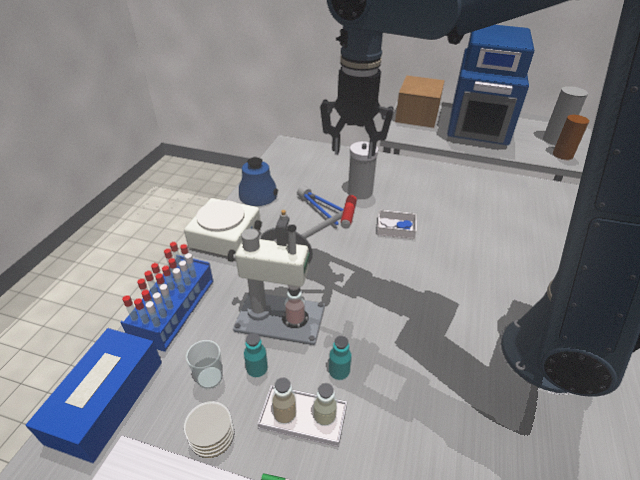

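The gripper is above the handle, with the fingers at side px (334,150) and (387,150) straddling the line of the sleeve. I'll descend now.

Emit:
move_arm(
  deltas=[
    [0, 0, 0.05, 0, 70],
    [0, 0, 0.1, 0, 70],
    [0, -0.004, 0.15, 0, 70],
    [0, -0.005, 0.2, 0, 70],
    [0, -0.005, 0.23, 0, 70],
    [0, -0.005, 0.26, 0, 70],
    [0, -0.005, 0.28, 0, 70],
    [0, -0.005, 0.28, 0, 70],
  ],
)

```text
t: 2.87
tcp_pos: [0.5104, -0.0144, 0.3365]
tool_rot: [0.672, 0.74, -0.001, -0.002]
force: [0.6, -0.4, -0.6]
finger_gap: 0.696
```

Run:
```python
from h import *
to(H0-.028*YH+[0,0,-.006])
for n in("side","top"):
    p,d=manip.snapshot(n)
    c=p[120:280,260:440] if n=="side" else p[190:310,230:350]
    cv2.imwrite(f"pics/{n}2.png",cv2.resize(c[:,:,::-1],None,fx=3.3,fy=3.3,interpolation=cv2.INTER_CUBIC))
```

```text
t 2.87 tcp [ 0.5104 -0.0144  0.3365] F [ 0.6 -0.4 -0.6] gap 0.696 delta units [0.0081 0.0071 0.0387] twist units -0.008
```

View pics/side2.png

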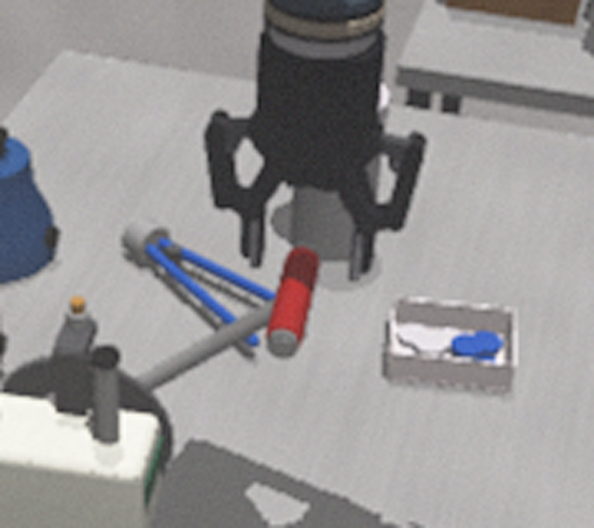

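View pics/top2.png

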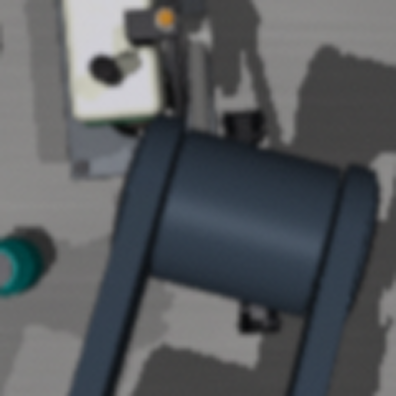

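The jaws straddle the far (-y) half of the sleeve: fingertips at crop (250,260) and (360,275), sleeve end at (300,258). I'll go down to grip height and close.

Emit:
move_arm(
  deltas=[
    [0.003, 0.003, 0.015, 0, 70],
    [0.006, 0.005, 0.03, 0, 70],
    [0.006, 0.005, 0.04, 0, 70],
    [0.006, 0.005, 0.04, 0, 70],
    [0.006, 0.005, 0.04, 0, 50],
    [0.006, 0.005, 0.04, 0, 40],
    [0.006, 0.005, 0.04, 0, 34],
    [0.006, 0.005, 0.04, 0, 34],
  ],
  force=50,
)

```text
t: 3.63
tcp_pos: [0.5136, -0.0113, 0.3226]
tool_rot: [0.672, 0.741, 0.0, 0.0]
force: [-0.5, -0.2, 0.7]
finger_gap: 0.342
```

Run:
```python
from h import *
to(H0-.028*YH+[0,0,-.006])
p,d=manip.snapshot("side")
c=p[120:280,260:440]
cv2.imwrite(f"pics/side3.png",cv2.resize(c[:,:,::-1],None,fx=3.3,fy=3.3,interpolation=cv2.INTER_CUBIC))
```

```text
t 3.63 tcp [ 0.5136 -0.0113  0.3226] F [-0.5 -0.2  0.7] gap 0.342 delta units [ 0.0012 -0.0019  0.004 ] twist units -0.006
```

View pics/side3.png

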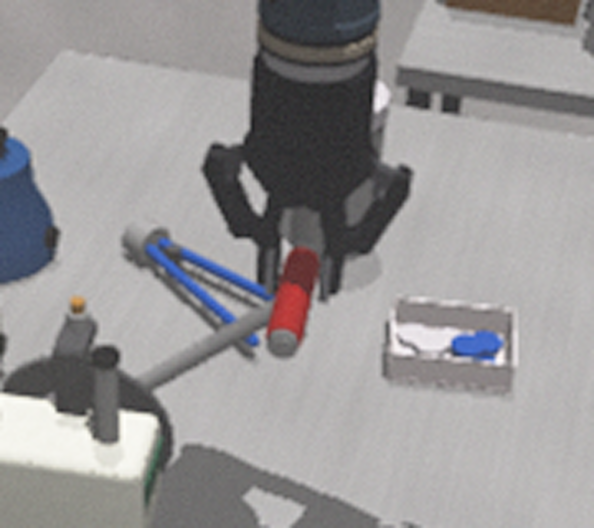

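The sleeve sits between the pads without moving. I'll close on it.

Emit:
move_arm(
  deltas=[
    [0, 0, 0, 0, 25],
    [0, 0, 0, 0, 15],
    [0, 0, 0, 0, 10],
    [0, 0, 0, 0, 10],
    [0, 0, 0, 0, 10],
    [0, 0, 0, 0, 10],
    [0, 0, 0, 0, 10],
    [0, 0, 0, 0, 10],
  ],
  force=70,
)

```text
t: 4.35
tcp_pos: [0.5135, -0.0113, 0.3226]
tool_rot: [0.672, 0.741, 0.0, 0.0]
force: [-1.6, 0.6, 5.3]
finger_gap: 0.255
```

```bash
cat >> h.py <<'E'
def plan(G0,ths):
    # G0: tcp at parked lever; print TCP target deltas for each theta from now
    a=np.radians(42);r=.19
    s=manip.sense();M=R.from_quat(s["tool_rot"]).as_matrix();p=s["tcp_pos"]
    est=a-np.arcsin((p[2]-G0[2]+.127)/r)
    print("t",round(s["t"],2),"tcp",p.round(4),"F",s["force"].round(1),"T",s["ft_torque"].round(2),"gap",round(s["finger_gap"],3),"theta(z)",est.round(4))
    for t in ths:
        T=np.array(G0)+XH*r*(np.cos(a)-np.cos(a-t))+np.array([0,0,r*(np.sin(a-t)-np.sin(a))])
        print(t,((M.T@(T-p))/.4).round(4))
E
python3 - <<'E'
from h import *
plan(manip.sense()["tcp_pos"],[.1,.2,.3,.35,.42])
p,d=manip.snapshot("side")
c=p[120:280,260:440]
cv2.imwrite(f"pics/side4.png",cv2.resize(c[:,:,::-1],None,fx=3.3,fy=3.3,interpolation=cv2.INTER_CUBIC))
E
```

```text
t 4.35 tcp [ 0.5135 -0.0113  0.3226] F [-1.6  0.6  5.3] T [0.03 0.17 0.07] gap 0.255 theta(z) 0.001
0.1 [-0.0001 -0.03    0.0368]
0.2 [-0.0001 -0.0561  0.0764]
0.3 [-0.0002 -0.0782  0.1185]
0.35 [-0.0002 -0.0876  0.1403]
0.42 [-0.0002 -0.099   0.1715]
```

View pics/side4.png

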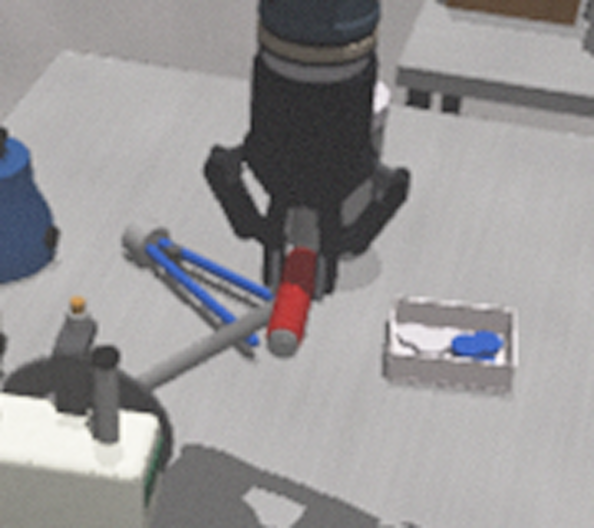

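Gripped (upward reaction 5 N). I'll move along the arc to θ≈0.2, then check force and angle.

Emit:
move_arm(
  deltas=[
    [0, -0.008, 0.009, 0, 10],
    [0, -0.015, 0.018, 0, 10],
    [0, -0.023, 0.028, 0, 10],
    [0, -0.03, 0.037, 0, 10],
    [0, -0.037, 0.047, 0, 10],
    [0, -0.044, 0.057, 0, 10],
    [0, -0.051, 0.067, 0, 10],
    [0, -0.056, 0.076, 0, 10],
  ],
)

```text
t: 5.07
tcp_pos: [0.4923, -0.0137, 0.2933]
tool_rot: [0.672, 0.741, 0.001, 0.002]
force: [-1.1, 1.1, 12.9]
finger_gap: 0.26
```

Run:
```python
from h import *
plan([.5135,-.0113,.3226],[.2,.25,.3,.34,.35,.38])
```

```text
t 5.07 tcp [ 0.4923 -0.0137  0.2933] F [-1.1  1.1 12.9] T [0.09 0.23 0.12] gap 0.26 theta(z) 0.1928
0.2 [ 0.0008 -0.0028  0.0033]
0.25 [ 0.0008 -0.0144  0.024 ]
0.3 [ 0.0008 -0.025   0.0452]
0.34 [ 0.0008 -0.0327  0.0626]
0.35 [ 0.0008 -0.0345  0.067 ]
0.38 [ 0.0008 -0.0397  0.0803]
```

Emit:
move_arm(
  deltas=[
    [0, -0.004, 0.006, 0, 10],
    [0, -0.008, 0.012, 0, 10],
    [0, -0.011, 0.019, 0, 10],
    [0, -0.014, 0.025, 0, 10],
    [0, -0.018, 0.032, 0, 10],
    [0, -0.021, 0.038, 0, 10],
    [0, -0.025, 0.045, 0, 10],
    [0, -0.025, 0.045, 0, 10],
  ],
)

```text
t: 5.73
tcp_pos: [0.4824, -0.0147, 0.2749]
tool_rot: [0.672, 0.74, 0.001, 0.002]
force: [0.1, -0.3, 7.4]
finger_gap: 0.257
```

Run:
```python
from h import *
plan([.5135,-.0113,.3226],[.3,.34,.36,.38,.4,.42])
p,d=manip.snapshot("side");np.save("pics/s5.npy",p)
c=p[150:340,220:440]
cv2.imwrite(f"pics/side5.png",cv2.resize(c[:,:,::-1],None,fx=3.3,fy=3.1,interpolation=cv2.INTER_CUBIC))
```

```text
t 5.73 tcp [ 0.4824 -0.0147  0.2749] F [ 0.1 -0.3  7.4] T [0.04 0.07 0.09] gap 0.257 theta(z) 0.3027
0.3 [ 0.0007  0.     -0.0008]
0.34 [ 0.0007 -0.0076  0.0165]
0.36 [ 0.0007 -0.0112  0.0253]
0.38 [ 0.0006 -0.0146  0.0342]
0.4 [ 0.0006 -0.0179  0.0431]
0.42 [ 0.0006 -0.0209  0.0521]
```

View pics/side5.png

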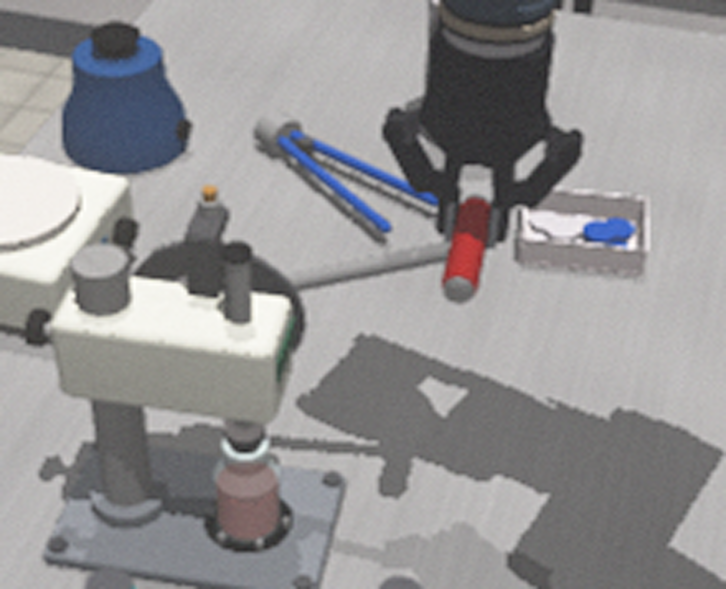

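The handle is held and the ram is still above the stopper. The force fell to 7.4 N, as expected midway between crests. I'll now creep toward the touch, reading the force at each step.

Emit:
move_arm(
  deltas=[
    [0, -0.002, 0.003, 0, 10],
    [0, -0.003, 0.006, 0, 10],
    [0, -0.004, 0.009, 0, 10],
    [0, -0.005, 0.012, 0, 10],
    [0, -0.007, 0.015, 0, 10],
    [0, -0.009, 0.02, 0, 10],
    [0, -0.011, 0.025, 0, 10],
    [0, -0.011, 0.025, 0, 10],
  ],
)

```text
t: 6.45
tcp_pos: [0.4778, -0.0151, 0.2643]
tool_rot: [0.672, 0.74, 0.001, 0.001]
force: [0.8, -0.1, 5.1]
finger_gap: 0.263
```

Run:
```python
from h import *
plan([.5135,-.0113,.3226],[.36,.38,.4,.42])
```

```text
t 6.45 tcp [ 0.4778 -0.0151  0.2643] F [ 0.8 -0.1  5.1] T [ 0.01 -0.07  0.07] gap 0.263 theta(z) 0.3633
0.36 [ 0.0006  0.0004 -0.0011]
0.38 [ 0.0006 -0.003   0.0077]
0.4 [ 0.0006 -0.0062  0.0167]
0.42 [ 0.0006 -0.0092  0.0257]
```

Emit:
move_arm(
  deltas=[
    [0, -0.001, 0.003, 0, 10],
    [0, -0.002, 0.006, 0, 10],
    [0, -0.003, 0.009, 0, 10],
    [0, -0.004, 0.012, 0, 10],
    [0, -0.005, 0.014, 0, 10],
    [0, -0.005, 0.014, 0, 10],
    [0, -0.005, 0.014, 0, 10],
    [0, -0.005, 0.014, 0, 10],
  ],
)

```text
t: 7.12
tcp_pos: [0.4759, -0.0153, 0.2591]
tool_rot: [0.672, 0.74, 0.001, 0.001]
force: [-0.3, -0.8, 7.2]
finger_gap: 0.258
```

Emit:
move_arm(
  deltas=[
    [0, 0, 0.001, 0, 10],
    [0, -0.001, 0.002, 0, 10],
    [0, -0.001, 0.003, 0, 10],
    [0, -0.002, 0.004, 0, 10],
    [0, -0.002, 0.005, 0, 10],
    [0, -0.002, 0.006, 0, 10],
    [0, -0.002, 0.006, 0, 10],
    [0, -0.002, 0.006, 0, 10],
  ],
)

```text
t: 7.78
tcp_pos: [0.4753, -0.0154, 0.2569]
tool_rot: [0.672, 0.741, 0.001, 0.001]
force: [0.0, 1.0, 7.9]
finger_gap: 0.255
```

Run:
```python
from h import *
plan([.5135,-.0113,.3226],[.4,.42,.45])
```

```text
t 7.78 tcp [ 0.4753 -0.0154  0.2569] F [0.  1.  7.9] T [0.06 0.02 0.05] gap 0.255 theta(z) 0.4044
0.4 [ 0.0007  0.0003 -0.0017]
0.42 [ 0.0007 -0.0028  0.0073]
0.45 [ 0.0007 -0.007   0.021 ]
```

Right at the expected touch. I'll creep to about 0.422.

Emit:
move_arm(
  deltas=[
    [0, 0, 0.001, 0, 10],
    [0, -0.001, 0.002, 0, 10],
    [0, -0.001, 0.003, 0, 10],
    [0, -0.001, 0.004, 0, 10],
    [0, -0.001, 0.004, 0, 10],
    [0, -0.001, 0.004, 0, 10],
    [0, -0.001, 0.004, 0, 10],
    [0, -0.001, 0.004, 0, 10],
  ],
)

```text
t: 8.45
tcp_pos: [0.475, -0.0155, 0.2559]
tool_rot: [0.672, 0.741, 0.001, 0.002]
force: [-1.4, -0.8, 10.7]
finger_gap: 0.256
```

Emit:
move_arm(
  deltas=[
    [0, 0, 0.001, 0, 10],
    [0, -0.001, 0.002, 0, 10],
    [0, -0.001, 0.003, 0, 10],
    [0, -0.002, 0.004, 0, 10],
    [0, -0.002, 0.004, 0, 10],
    [0, -0.002, 0.004, 0, 10],
    [0, -0.002, 0.004, 0, 10],
    [0, -0.002, 0.004, 0, 10],
  ],
)

```text
t: 9.12
tcp_pos: [0.4745, -0.0155, 0.2544]
tool_rot: [0.672, 0.741, 0.001, 0.002]
force: [-1.3, 0.7, 12.3]
finger_gap: 0.258
```

Run:
```python
from h import *
plan([.5135,-.0113,.3226],[.42,.45,.5])
p,d=manip.snapshot("side");np.save("pics/s6.npy",p)
c=p[150:340,220:440]
cv2.imwrite(f"pics/side6.png",cv2.resize(c[:,:,::-1],None,fx=3.3,fy=3.1,interpolation=cv2.INTER_CUBIC))
```

```text
t 9.12 tcp [ 0.4745 -0.0155  0.2544] F [-1.3  0.7 12.3] T [0.18 0.1  0.12] gap 0.258 theta(z) 0.4184
0.42 [ 0.0008 -0.0008  0.0011]
0.45 [ 0.0008 -0.005   0.0147]
0.5 [ 0.0008 -0.0112  0.0376]
```

View pics/side6.png

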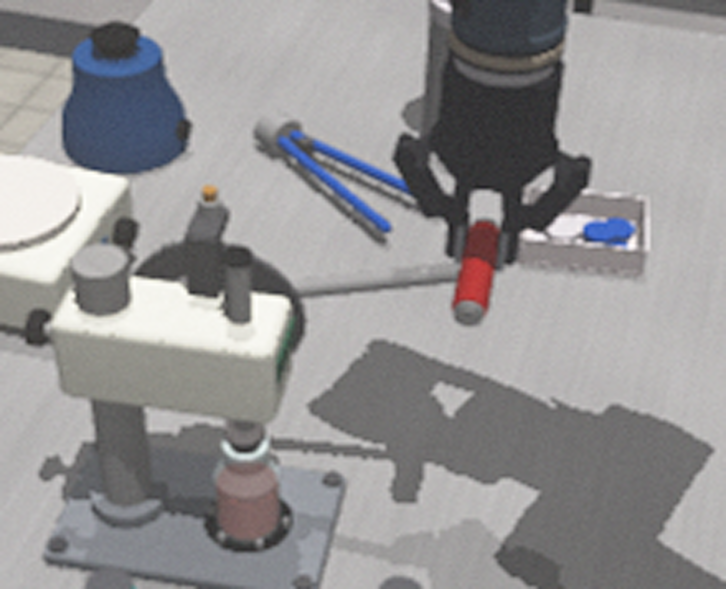

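The touch is felt: the force rose from 7.9 to 12.3 N between θ 0.404 and 0.418, as predicted, and the foot is on the stopper in the picture. Now the first click, to about 0.50.

Emit:
move_arm(
  deltas=[
    [0, -0.002, 0.005, 0, 10],
    [0, -0.003, 0.01, 0, 10],
    [0, -0.005, 0.015, 0, 10],
    [0, -0.007, 0.02, 0, 10],
    [0, -0.008, 0.025, 0, 10],
    [0, -0.009, 0.03, 0, 10],
    [0, -0.011, 0.036, 0, 10],
    [0, -0.011, 0.036, 0, 10],
  ],
)

```text
t: 9.83
tcp_pos: [0.4702, -0.0159, 0.2395]
tool_rot: [0.672, 0.74, 0.001, 0.002]
force: [0.7, 0.4, 11.5]
finger_gap: 0.253
```

Run:
```python
from h import *
plan([.5135,-.0113,.3226],[.5,.54,.58,.6])
```

```text
t 9.83 tcp [ 0.4702 -0.0159  0.2395] F [ 0.7  0.4 11.5] T [0.11 0.01 0.12] gap 0.253 theta(z) 0.5
0.5 [ 0.0007 -0.0004  0.0003]
0.54 [ 0.0008 -0.0045  0.0189]
0.58 [ 0.0008 -0.0078  0.0376]
0.6 [ 0.0008 -0.0092  0.047 ]
```

Second click, checking just before and just after the crest at 0.55.

Emit:
move_arm(
  deltas=[
    [0, -0.001, 0.003, 0, 10],
    [0, -0.002, 0.006, 0, 10],
    [0, -0.003, 0.01, 0, 10],
    [0, -0.004, 0.014, 0, 10],
    [0, -0.005, 0.018, 0, 10],
    [0, -0.005, 0.018, 0, 10],
    [0, -0.005, 0.018, 0, 10],
    [0, -0.005, 0.018, 0, 10],
  ],
)

```text
t: 10.5
tcp_pos: [0.4688, -0.0161, 0.2329]
tool_rot: [0.672, 0.74, 0.002, 0.002]
force: [0.8, 1.6, 11.9]
finger_gap: 0.257
```

Emit:
move_arm(
  deltas=[
    [0, -0.001, 0.004, 0, 10],
    [0, -0.001, 0.008, 0, 10],
    [0, -0.002, 0.012, 0, 10],
    [0, -0.003, 0.016, 0, 10],
    [0, -0.004, 0.02, 0, 10],
    [0, -0.004, 0.02, 0, 10],
    [0, -0.004, 0.02, 0, 10],
    [0, -0.004, 0.02, 0, 10],
  ],
)

```text
t: 11.17
tcp_pos: [0.4672, -0.0162, 0.2244]
tool_rot: [0.672, 0.74, 0.002, 0.002]
force: [1.3, 1.0, 9.4]
finger_gap: 0.259
```

Run:
```python
from h import *
plan([.5135,-.0113,.3226],[.58,.6,.64,.68,.715])
```

```text
t 11.17 tcp [ 0.4672 -0.0162  0.2244] F [1.3 1.  9.4] T [ 0.13 -0.15  0.1 ] gap 0.259 theta(z) 0.5808
0.58 [ 0.0007  0.     -0.    ]
0.6 [ 0.0007 -0.0014  0.0093]
0.64 [ 0.0007 -0.0037  0.0282]
0.68 [ 0.0007 -0.0051  0.0472]
0.715 [ 0.0007 -0.0058  0.0638]
```

Two clicks down: the force dropped to 9.4 N after 0.55. Now the third, with a check just before the crest at 0.66.

Emit:
move_arm(
  deltas=[
    [0, -0.001, 0.005, 0, 10],
    [0, -0.001, 0.01, 0, 10],
    [0, -0.002, 0.014, 0, 10],
    [0, -0.003, 0.019, 0, 10],
    [0, -0.003, 0.024, 0, 10],
    [0, -0.004, 0.028, 0, 10],
    [0, -0.004, 0.028, 0, 10],
    [0, -0.004, 0.028, 0, 10],
  ],
)

```text
t: 11.83
tcp_pos: [0.466, -0.0164, 0.2137]
tool_rot: [0.672, 0.74, 0.002, 0.003]
force: [0.9, 1.0, 13.5]
finger_gap: 0.256
```

Emit:
move_arm(
  deltas=[
    [0, 0, 0.004, 0, 10],
    [0, -0.001, 0.008, 0, 10],
    [0, -0.001, 0.012, 0, 10],
    [0, -0.001, 0.016, 0, 10],
    [0, -0.001, 0.02, 0, 10],
    [0, -0.001, 0.02, 0, 10],
    [0, -0.001, 0.02, 0, 10],
    [0, -0.001, 0.02, 0, 10],
  ],
)

```text
t: 12.5
tcp_pos: [0.4652, -0.0164, 0.2052]
tool_rot: [0.672, 0.74, 0.002, 0.002]
force: [1.8, 0.7, 9.4]
finger_gap: 0.259
```

Run:
```python
from h import *
plan([.5135,-.0113,.3226],[.68,.7,.715])
```

```text
t 12.5 tcp [ 0.4652 -0.0164  0.2052] F [1.8 0.7 9.4] T [ 0.1  -0.13  0.06] gap 0.259 theta(z) 0.6823
0.68 [ 0.0007  0.     -0.0008]
0.7 [ 0.0007 -0.0004  0.0087]
0.715 [ 0.0007 -0.0006  0.0158]
```

Third click felt (13.5 → 9.4 N). I'll go on to midway and settle there.

Emit:
move_arm(
  deltas=[
    [0, 0, 0.003, 0, 10],
    [0, 0, 0.006, 0, 10],
    [0, 0, 0.009, 0, 10],
    [0, -0.001, 0.011, 0, 10],
    [0, -0.001, 0.013, 0, 10],
    [0, -0.001, 0.013, 0, 10],
    [0, -0.001, 0.013, 0, 10],
    [0, -0.001, 0.013, 0, 10],
  ],
)

```text
t: 13.17
tcp_pos: [0.465, -0.0165, 0.2002]
tool_rot: [0.672, 0.74, 0.002, 0.003]
force: [1.8, 1.7, 12.1]
finger_gap: 0.253
```

Emit:
move_arm(
  deltas=[
    [0, 0, 0, 0, 10],
    [0, 0, 0, 0, 10],
    [0, 0, 0, 0, 10],
    [0, 0, 0, 0, 10],
    [0, 0, 0, 0, 10],
    [0, 0, 0, 0, 10],
    [0, 0, 0, 0, 10],
    [0, 0, 0, 0, 10],
  ],
)

```text
t: 13.83
tcp_pos: [0.4651, -0.0165, 0.2003]
tool_rot: [0.672, 0.74, 0.002, 0.003]
force: [1.3, 1.5, 12.0]
finger_gap: 0.256
```

Run:
```python
from h import *
plan([.5135,-.0113,.3226],[.715])
p,d=manip.snapshot("side");np.save("pics/s7.npy",p)
c=p[150:440,180:440]
cv2.imwrite(f"pics/side7.png",cv2.resize(c[:,:,::-1],None,fx=2,fy=2,interpolation=cv2.INTER_CUBIC))
# red sleeve position from depth near end
h=cv2.cvtColor(p,cv2.COLOR_RGB2HSV)
m=(((h[...,0]<6)|(h[...,0]>174))&(h[...,1]>170)&(h[...,2]>90));m[:, :310]=0;m[:180]=0;m[320:]=0
v,u=np.nonzero(m);X=pts("side",np.c_[u,v],d[v,u]);print(len(u),np.percentile(X,[2,50,98],axis=0).round(4))
```

```text
t 13.83 tcp [ 0.4651 -0.0165  0.2003] F [ 1.3  1.5 12. ] T [ 0.25 -0.17  0.07] gap 0.256 theta(z) 0.7084
0.715 [ 0.0008 -0.0002  0.0035]
94 [[0.4486 0.0125 0.2115]
 [0.4575 0.0343 0.2166]
 [0.4668 0.0547 0.2198]]
```

View pics/side7.png

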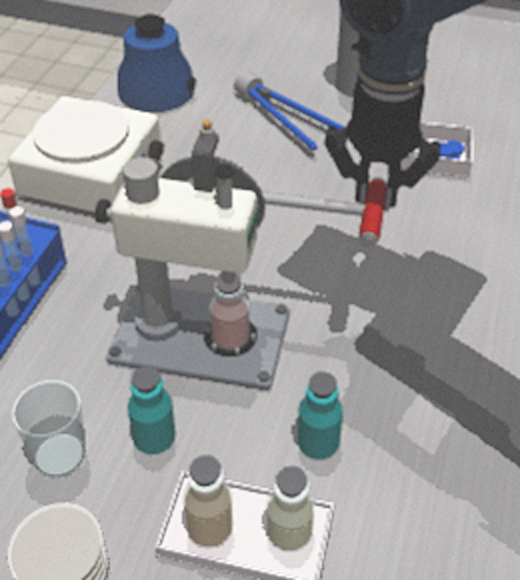

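The depth reading of the sleeve (dropped 122 mm, θ≈0.708) agrees with the arm's estimate of 0.708. The bottle is upright in its nest at crop (229,320), nothing else has moved, and the lever is still, so I'll hand in.

```bash
python3 -c "
from station import manip
print(manip.sign_off());s=manip.sense();print(s['t'],s['tcp_pos'],s['force'])"
```

```text
the job is handed in; nothing more can be done
None
the job is handed in; nothing more can be done
```

The stopper is pressed three clicks past the touch, and the arm is still holding the lever down there for you to put the crimp seal on. I handed the job in at about 14 s; no verdict came back.

- **Bottle:** the one in the press has red medium, so it is bottle_mid.
- **Touch:** I gripped the red sleeve beside the rod and brought it down its arc. The ram met the stopper at about 0.405 rad, where the upward force rose from 7.9 to 12.3 N; 0.407 was expected.
- **Clicks:** the force dropped after the second crest (11.9 to 9.4 N) and the third (13.5 to 9.4 N). I crossed the first crest, at 0.44 rad, in one move without reading the force on each side of it. The lever angle of 0.50 rad afterwards shows it was passed.
- **Last checks:** the lever stands still at 0.708 rad, by both the arm's position and the camera depth. That is about 3.4 clicks past the last crest before the touch, and 0.715 would be exactly midway. The upward force is 12 N. In the last side picture the bottle is upright in its nest and nothing else in that view looks moved.
- **Not checked:** the force of the ram on the stopper could not be measured directly. I also took no closing measurement of the other objects' positions. No check failed or disagreed.

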